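Fit the charged cell into the work lamp

ROBOT

A 7-joint arm with a two-finger parallel gripper is mounted at the origin on a cart in front of the work surface, level with it; the furniture and walls round the work are solid. World frame = base frame: x ahead of the robot, y to its left, z up, the work surface at z = 0. Lengths are in m, angles in rad, forces in N, time in s.
With the tool pointing down it reaches from about 0.425 to 0.875 m from the base axis. Payload 8.4 kg.
Tool frame: the origin (TCP) lies midway between the tips of the shut fingers; the grasp point (between the pads) lies 19 mm behind it (r.grip_depth is the distance from the TCP to the grasp point, in m); z points along the fingers, y is the line along which they close (so a half turn about z gives the same grasp; the last joint's range is limited). The gripper opens to 87 mm and grips with 3 to 60 N. Pads are 19 mm wide; open, the fingers measure 117 mm over their backs; the gripper's body (75 mm by 190 mm) begins 51 mm behind the grasp point.
Start: joints at [1.228, 0.333, 0.04, 1.465, -0.013, 1.343, -0.059], TCP at [0.157, -0.631, 0.223] pointing down, gripper open.
Joint ranges: [-2.58, 2.58], [-0.38, 2.09], [-1.3, 1.39], [0.25, 2.4], [-1.5, 4.64], [0.08, 2.09], [-2.65, 2.65]. Speed limits (rad/s): [2.22, 2.22, 2.79, 2.79, 3.14, 3.14, 3.14].

INTERFACE

Orientations are given as a unit quaternion [w, x, y, z].
In Python, from station import r gives the robot as it stands. The module is installed in compiled form; this text tells all that it offers.
- The arm moves only by the tool jog_arm, never from a script. Its argument "series" is a list of rows, each an object with "hand": the closure, from 0 (fully open) to 1 (shut); "translation": the shift along the tool's x, y, z in mm, a list of three; "rot": the turn, a rotation vector about the tool's x, y, z in degrees, a list of three. A call has 1 to 8 rows; each row shifts and turns the commanded pose from where the row before left it, along the tool's axes as they then stand; what a row does not reach is not made up. A row lasts 1/12 s, in which the tool goes at most 41.7 mm and 7.16 degrees, less where a joint would pass 70% of its speed; a pose out of reach is approached as far as the arm can. A call with a gripper value outside its range is refused whole. The fingers move at their own pace and stop on an object; "force" is the grip in N (left out, the last holds). Time passes only in rows, so rows that do not move let the fingers close. It gives the time, the measured TCP pose, the force, the opening and the grip force at its end, in the units of the state.
- r.observe(): the state, without advancing time (a new reading comes with each control period).
- r.get_image(name): name is "side" or "top"; returns the picture (420x560x3 uint8, red, green, blue); there is no depth.
- r.camera_model(name): a dict with "fx", "fy", "cx", "cy" (pixels), "R" (3x3) and "t" (3): a world point X has camera coordinates R X + t. Camera axes: x right, y down, z forward; pixel columns grow to the right and rows downward; lengths in m; the calibration is good to about 2 mm. A picture is of the moment at which its call begins. camera_model takes no time and is no camera call.
- r.sign_off(): hands the job in; it is judged then, once.
The state is a dict: "clock": time; "joint_pos": joint angles; "dq": joint speeds; "joint_torque": joint torques, N m; "ee_pos": TCP position; "ee_rot": TCP orientation; "wrist_force": force on the tool from outside, world axes, zero at the start; "wrist_torque": the same for the moment, N m; "width": opening from 0.0 (shut) to 1.0 (fully open); "grip_force": force on a finger pad.
Only numpy, scipy, OpenCV 4.12 (cv2) and the standard library are available. Lean on these libraries where they do the work, as an engineer would, in place of code of your own. Each camera call takes 0.05 s, during which the arm holds its last target. There are 200 camera calls.

TASK

Put the charged green cell into the open battery bay of the yellow work lamp, brass nose towards the lamp head: hold it level above the lip, press its flat end against the spring plate until the nose is clear of the retaining lip, then lower it into the bay and let the nose come forward fully under the lip. Let go of it, and leave the worn-out red cell lying in the tray.

Things in the scene. Friction and masses are not known exactly. Their poses are not given: they have to be found in the camera images.
- green_cell_center (a point): Charged cell, lying level: green, 34 mm diameter, body 64 mm long, brass nose (12 mm diameter, 18 mm long) on one end; 0.1 kg. Point: on its axis, half-way along the body, 27 mm above the worktop at the start. x axis: towards the nose (flat end at -32, nose tip at +50 mm); y, z roll with it. It lies on V rests 19 to 25 mm either side of the middle; between them its sides are free for fingers.
- red_cell_center (a point): Worn-out cell, to be left alone: red, same shape, point and axes as the green one. Both lie parallel, 100 mm apart, in a fixed grey tray, 116 x 196 mm, with a 4 mm floor and a 12 mm rim; which lies left or right varies.
- bay_center (a point): Bay of the fixed yellow lamp: where the middle of the fitted cell's body lies, 34 mm above the worktop. x to lamp head, z up. mm from here: V rests as in the tray, base plate at z -22; end wall (meets nose tip) x 50; black lip over the nose x 42 to 54, z 8 to 12; head no higher. The cell passes the lip with its middle at x -8 to -16; with it level at z 30 to 34, all of it is above the lip.
- spring_plate (a joint): Push-back (m) of the steel spring plate, away from the lamp head: 0 free, 0.004 cell fitted, 0.012 nose just clear of the lip, 0.020 stop. Force 2 N when free, 7 N at the stop, linear. In mm from bay_center the free plate's face is at x -28, 30 wide, z -20 to 46; behind it, from x -62, the spring housing rises to z 39.
There are look-alikes about, which are no part of the job. There is more than one size of the part that bears green_cell_center; the job needs the smallest.

How it is judged:
On the way:
1. the spring plate is pressed back at least 9 mm while the green cell is still more than 8 mm above its place in the bay (value of joint spring_plate above 0.009 m and z of green_cell_center in the frame of bay_center above 0.008 m and horizontal distance between green_cell_center and bay_center below 0.03 m), for 0.1 s.
At the end, for the whole second after the job is handed in: The green cell rests in the bay, nose forward under the lip, its middle within 6 mm of its place and its axis within 0.15 rad of the bay's; the spring plate holds it, pushed back between 1 and 9 mm; it is still and released (distance between green_cell_center and bay_center below 0.006 m and angle between the x axis of green_cell_center and the x axis of bay_center, either way round below 0.15 rad and value of joint spring_plate between 0.001 and 0.009 m and linear speed of green_cell below 0.02 m/s); the robot touches nothing.
It fails at once if the red cell is moved by more than 20 mm (distance of red_cell_center from where it was at the start of the episode above 0.02 m).
It also fails if it takes over 42 s, if anything falls off the work surface, if the arm or the gripper's body presses on something with over 40 N, if the wrist force passes 120 N, or if a joint passes its speed limit or range.

## Working session

There is one attempt and no reset: what is moved stays moved. The work goes in short steps, Python scripts to look and compute and a tool call to move; the robot and the scene stay as the last step left them, time stands still between calls to the robot, and variables do not carry over. Pictures are saved under pics/ and viewed, at most 10 in all, crops included, and the job is handed in when it is done.

Besides the shell and the picture viewer there is one more tool, called after ">>>" in YAML: its name, and indented under it one key for each argument. jog_arm: Moves the arm, as the interface text tells. Its arguments: {"type":"object","properties":{"series":{"type":"array","items":{"type":"object","properties":{"hand":{"type":"number"},"translation":{"type":"array","items":{"type":"number"}},"rot":{"type":"array","items":{"type":"number"}}}}},"force":{"type":"number"}},"required":["series"]}

```bash
mkdir -p pics; python3 - <<'E'
from station import r
import cv2,numpy as np
for n in("top","side"):
    cv2.imwrite(f"pics/{n}0.png",r.get_image(n)[:,:,::-1]); m=r.camera_model(n)
    R=np.array(m["R"]);print(n,m["fx"],m["cx"],m["cy"],R.round(3).tolist(),(-R.T@np.array(m["t"])).round(3))
s=r.observe();print(s["clock"],s["ee_pos"],s["ee_rot"],r.grip_depth)
E
```

```text
top 528.5760668779229 279.7423227688485 213.80412552107663 [[0.014, -1.0, 0.016], [-0.983, -0.017, -0.185], [0.185, -0.013, -0.983]] [0.313 0.115 1.5  ]
side 379.6716632107445 276.41047603901904 208.94801150191586 [[0.909, -0.415, 0.016], [-0.219, -0.511, -0.831], [0.354, 0.752, -0.556]] [ 0.228 -0.66   0.623]
0.1 [ 0.15678857 -0.63038997  0.2217721 ] [-6.96224353e-04  9.92576144e-01  1.21622764e-01 -1.30396405e-04] 0.0187
```

View pics/top0.png

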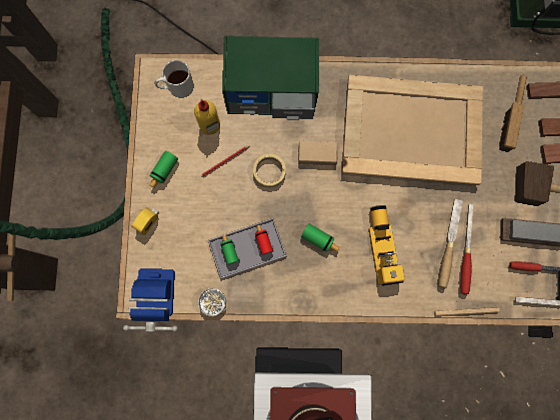

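View pics/side0.png

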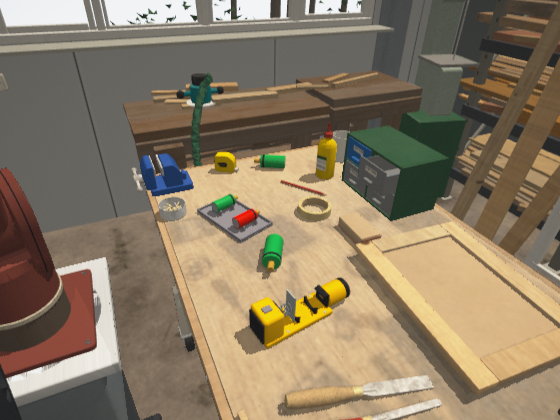

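The top view shows the tray at about (247,248), with the green cell at (230,250) and the red at (264,242). The lamp is at (385,245), head end up near (378,215). I'll enlarge these for measurement.

```bash
python3 - <<'E'
import cv2,numpy as np
t=cv2.imread("pics/top0.png");s=cv2.imread("pics/side0.png")
z=lambda im,x,y,w,h,k:cv2.resize(im[y:y+h,x:x+w],None,fx=k,fy=k,interpolation=cv2.INTER_CUBIC)
cv2.imwrite("pics/t1.png",np.hstack([z(t,205,205,90,90,4.4),z(t,345,200,90,90,4.4)]))
cv2.imwrite("pics/s1.png",np.vstack([z(s,190,185,100,60,5)[:, :],z(s,245,270,110,75,5)[:300,:500]]))
cv2.imwrite("pics/s2.png",z(s,240,265,120,85,6.5))
E
```

```text
(no output)
```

View pics/t1.png

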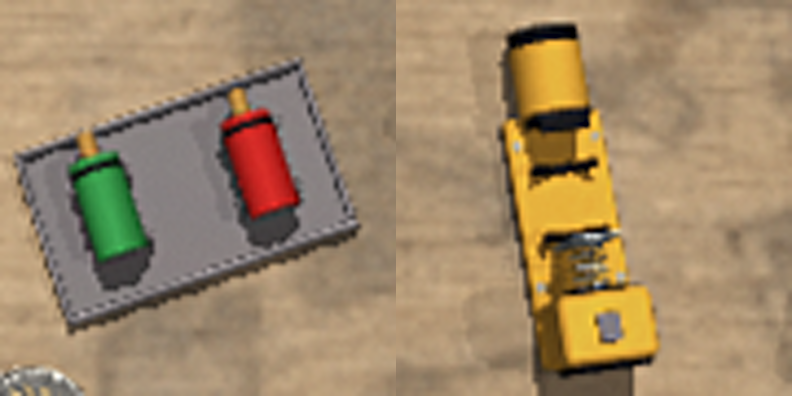

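View pics/s2.png

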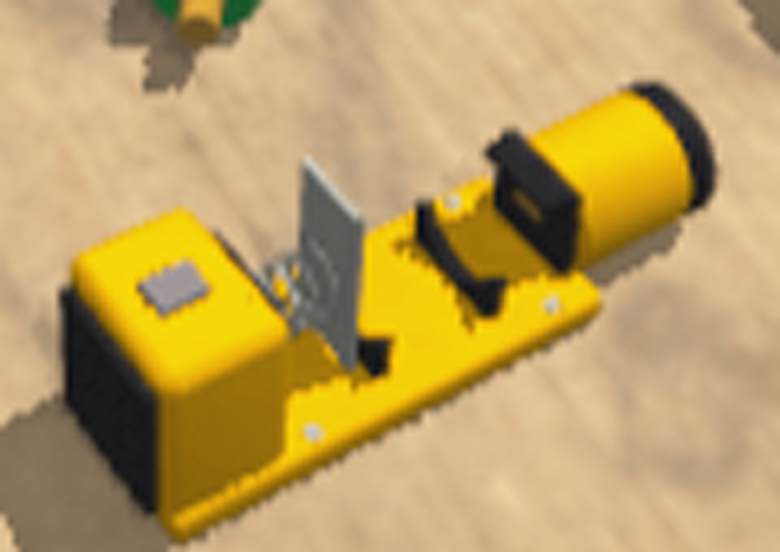

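The top crop shows the plate's upper edge at about (565..618,238) and the lip at (557,119). The base plate's edges run (503,125)-(531,280) and (604,125)-(632,280). The side crop shows plate corners at (308,158), (362,215) and (355,368). I'll fit the poses from these.

```bash
cat >h.py <<'E'
import cv2,numpy as np
from scipy.optimize import least_squares,minimize
from scipy.spatial.transform import Rotation as Ro
from station import r
C={n:r.camera_model(n) for n in("top","side")}
def proj(n,P):
    m=C[n];q=np.atleast_2d(P)@np.array(m["R"]).T+np.array(m["t"])
    return np.c_[m["fx"]*q[:,0]/q[:,2]+m["cx"],m["fy"]*q[:,1]/q[:,2]+m["cy"]]
def pl(p,L): # planar pose (x,y,yaw,z) applied to local mm points
    return Ro.from_euler('z',p[2]).apply(np.atleast_2d(L)*1e-3)+[p[0],p[1],p[3]]
a=np.linspace(0,2*np.pi,40)
CYL=np.vstack([np.c_[0*a+e,17*np.cos(a),17*np.sin(a)] for e in(-32,32)])
def mask(im,col,seed):
    h=cv2.cvtColor(im,cv2.COLOR_RGB2HSV);H,S,V=cv2.split(h)
    m=((H>50)&(H<85) if col=="g" else (H<7)|(H>173))&(S>130)&(V>40)
    n,l,st,_=cv2.connectedComponentsWithStats(m.astype(np.uint8))
    d=[np.min(np.hypot(*(np.argwhere(l==i)[:,::-1]-seed).T)) if st[i,4]>15 else 1e9 for i in range(1,n)]
    return (l==1+int(np.argmin(d)))
def hullm(n,P,k=8):
    h=cv2.convexHull(((proj(n,P)+.5)*k).astype(np.int32))
    b=np.zeros((420*k,560*k),np.uint8);cv2.fillConvexPoly(b,h,1);return b
E
python3 - <<'E'
from h import *
im={n:cv2.imread(f"pics/{n}0.png")[:,:,::-1].copy() for n in C}
def ext(pts): # hull -> extents in 16 directions
    d=np.c_[np.cos(np.arange(16)*np.pi/8),np.sin(np.arange(16)*np.pi/8)]
    return (pts@d.T).max(0)
for col,sd in(("g",{"top":(230,250),"side":(224,202)}),("r",{"top":(264,242),"side":(245,217)})):
    pts={}
    for n in C:
        m=mask(im[n],col,sd[n]);q=np.argwhere(m)[:,::-1].astype(float)
        pts[n]=np.vstack([q+[i,j] for i in(-.4,.4) for j in(-.4,.4)]);print(col,n,m.sum(),q.mean(0).round(1))
    for use in(("top",),("side",),("top","side")):
        f=lambda p:np.concatenate([ext(proj(n,pl([*p,.027],CYL)))-ext(pts[n]) for n in use])
        s=least_squares(f,[.45,.25,.2],loss="soft_l1",x_scale=[.01,.01,.1]);print(use,s.x.round(4),np.abs(s.fun).mean().round(2))
T=lambda x,y:((x-396+.5)/4.4-.5+345,(y+.5)/4.4-.5+200)
S=lambda x,y:((x+.5)/6.5-.5+240,(y+.5)/6.5-.5+265)
obs=[("side",S(308,158),(-28,15,46)),("side",S(362,215),(-28,-15,46)),("side",S(355,368),(-28,-15,-20)),
("top",T(565,238),(-28,15,46)),("top",T(618,236),(-28,-15,46)),("top",T(557,119),(48,0,12))]
for use in(("top",),("side",),("top","side")):
    def f(p):
        e=[(proj(n,pl([*p[:3],.034],L))[0]-o) for n,o,L in obs if n in use]
        if "top" in use:
            for k,o in((3,T(553.5,125)),(4,T(581.5,280))): e.append(proj("top",pl([*p[:3],.034],(p[k]*1e3,0,-22)))[0]-o)
        return np.concatenate(e)
    s=least_squares(f,[.45,-.17,.2,.05,-.05]);print(use,s.x.round(4),s.fun.round(1))
E
```

```text
g top 224 [229.5 252.9]
g side 179 [224.1 202.2]
('top',) [0.4772 0.2337 0.3493] 1.49
('side',) [0.483  0.2418 0.5539] 1.29
('top', 'side') [0.4796 0.235  0.384 ] 1.52
r top 267 [263.6 242.1]
r side 241 [245.7 217.3]
('top',) [0.5102 0.1402 0.3289] 0.25
('side',) [0.5126 0.1423 0.4451] 0.84
('top', 'side') [0.5107 0.1404 0.3608] 0.65
('top',) [ 0.5064 -0.1981  0.1503  0.0514 -0.0503] [ 1.1 -0.  -0.1 -1.1  1.   0.8 -0.9  0.2 -1.1  0.2]
('side',) [ 0.5055 -0.1993  0.1467  0.05   -0.05  ] [-0.2 -0.5  0.3  0.5 -0.1  0. ]
('top', 'side') [ 0.5058 -0.1985  0.1533  0.052  -0.0497] [-0.2 -0.8  0.4  0.1 -0.  -0.3  1.3  0.2  0.1 -0.9  1.1  1.  -0.8  0.1
 -1.   0.2]
```

```bash
cat >>h.py <<'E'
def go(x,y,z,yaw):
    s=r.observe();R=Ro.from_quat(np.roll(s["ee_rot"],-1));p=np.array(s["ee_pos"])
    T=Ro.from_euler('z',yaw)*Ro.from_euler('x',np.pi)
    print("t",round(s["clock"],2),"tcp",(p*1e3).round(1),"yaw",np.arctan2(*R.apply([1,0,0])[1::-1]).round(4),"shift",(R.inv().apply(np.array([x,y,z])-p)*1e3).round(1),"rot",np.degrees((R.inv()*T).as_rotvec()).round(2))
E
python3 - <<'E'
from h import *
import itertools
im={n:cv2.imread(f"pics/{n}0.png")[:,:,::-1].copy() for n in C}
d=np.c_[np.cos(np.arange(16)*np.pi/8),np.sin(np.arange(16)*np.pi/8)]
def pm(n,col,c,rad):
    H,S,V=cv2.split(cv2.cvtColor(im[n],cv2.COLOR_RGB2HSV))
    m=((H>45)&(H<90) if col=="g" else (H<7)|(H>173))&(S>110)&(V>25)
    yy,xx=np.mgrid[:420,:560];q=np.argwhere(m&(np.hypot(xx-c[0],yy-c[1])<rad))[:,::-1].astype(float)
    return (np.vstack([q+[i,j] for i in(-.4,.4) for j in(-.4,.4)])@d.T).max(0)
E={"g":{"top":pm("top","g",(229.5,250),19),"side":pm("side","g",(224,202),15)},"r":{"top":pm("top","r",(263.6,242),19),"side":pm("side","r",(245.7,217.3),17)}}
def res(p,z,col,use): return [(proj(n,pl([*p,z],CYL))@d.T).max(0)-E[col][n] for n in use]
for use in(("top",),("side",),("top","side")):
    for col in "gr":
        s=least_squares(lambda p:np.concatenate(res(p,.027,col,use)),[.48,.2,.3],loss="soft_l1");print(use,col,s.x.round(4),np.abs(s.fun).mean().round(2))
    def f(p):
        w=np.array([p[0]+.1*np.sin(p[2]),p[1]-.1*np.cos(p[2]),p[2]]);return np.concatenate(res(p,.027,"g",use)+res(w,.027,"r",use))
    s=least_squares(f,[.48,.23,.3],loss="soft_l1");print(use,"joint",s.x.round(4),np.abs(s.fun).mean().round(2))
go(.46,-.25,.222,.244)
E
```

```text
('top',) g [0.4817 0.2352 0.3454] 0.52
('top',) r [0.5103 0.1402 0.3276] 0.29
('top',) joint [0.4811 0.2354 0.3022] 0.44
('side',) g [0.4841 0.2392 0.4071] 1.06
('side',) r [0.5096 0.1398 0.3852] 0.35
('side',) joint [0.482  0.2363 0.2834] 0.88
('top', 'side') g [0.482  0.2356 0.3592] 0.81
('top', 'side') r [0.51   0.1402 0.3492] 0.36
('top', 'side') joint [0.4812 0.2356 0.2963] 0.67
t 0.1 tcp [ 156.8 -630.4  221.8] yaw 0.2438 shift [ 3.861e+02 -2.959e+02  2.000e-01] rot [-0.08  0.01 -0.01]
```

>>> jog_arm:
  series:
    - {"hand": 0.43,"translation": [27.5,-21,0],"rot": [0,0,0]}
    - {"hand": 0.43,"translation": [27.5,-21,0],"rot": [0,0,0]}
    - {"hand": 0.43,"translation": [27.5,-21,0],"rot": [0,0,0]}
    - {"hand": 0.43,"translation": [27.5,-21,0],"rot": [0,0,0]}
    - {"hand": 0.43,"translation": [27.5,-21,0],"rot": [0,0,0]}
    - {"hand": 0.43,"translation": [27.5,-21,0],"rot": [0,0,0]}
    - {"hand": 0.43,"translation": [27.5,-21,0],"rot": [0,0,0]}
    - {"hand": 0.43,"translation": [27.5,-21,0],"rot": [0,0,0]}
  force: 40

```text
clock: 0.77
ee_pos: [0.3305, -0.413, 0.2223]
ee_rot: [-0.0, 0.993, 0.122, -0.0]
wrist_force: [1.0, -0.9, 0.6]
width: 0.583
grip_force: 0.0
```

>>> jog_arm:
  series:
    - {"hand": 0.43,"translation": [33,-25.6,0],"rot": [0,0,0]}
    - {"hand": 0.43,"translation": [33,-25.6,0],"rot": [0,0,0]}
    - {"hand": 0.43,"translation": [33,-25.6,0],"rot": [0,0,0]}
    - {"hand": 0.43,"translation": [33,-25.6,0],"rot": [0,0,0]}
    - {"hand": 0.43,"translation": [33,-25.6,0],"rot": [0,0,0]}
    - {"hand": 0.43,"translation": [10.6,-36,0],"rot": [0,0,0]}
    - {"hand": 0.43,"translation": [10.6,-36,0],"rot": [0,0,0]}
    - {"hand": 0.43,"translation": [10.6,-36,0],"rot": [0,0,0]}

```text
clock: 1.43
ee_pos: [0.4634, -0.1365, 0.2221]
ee_rot: [-0.0, 0.993, 0.122, -0.0]
wrist_force: [0.8, 0.4, 0.8]
width: 0.571
grip_force: 0.0
```

>>> jog_arm:
  series:
    - {"hand": 0.43,"translation": [10.6,-36,0],"rot": [0,0,0]}
    - {"hand": 0.43,"translation": [10.6,-36,0],"rot": [0,0,0]}
    - {"hand": 0.43,"translation": [10.6,-36,0],"rot": [0,0,0]}
    - {"hand": 0.43,"translation": [10.6,-36,0],"rot": [0,0,0]}
    - {"hand": 0.43,"translation": [10.6,-36,0],"rot": [0,0,0]}
    - {"hand": 0.43,"translation": [10.6,-36,10],"rot": [0,0,0]}
    - {"hand": 0.43,"translation": [10.6,-36,20],"rot": [0,0,0]}
    - {"hand": 0.43,"translation": [10.6,-36,20],"rot": [0,0,0]}

```text
clock: 2.1
ee_pos: [0.4764, 0.1618, 0.1734]
ee_rot: [0.0, 0.993, 0.121, 0.001]
wrist_force: [0.8, -0.5, -0.7]
width: 0.572
grip_force: 0.0
```

```bash
python3 -c "
from h import *
go(.481,.2355,.012,.32);print(r.observe()['joint_pos'])"
```

```text
t 2.1 tcp [476.4 161.8 173.4] yaw 0.2434 shift [ 22.  -70.5 161.4] rot [ 0.02 -0.11 -4.39]
[ 0.27127988  0.12416448 -0.72932943  1.85246576  0.08959393  1.19584289
 -1.81432215]
```

>>> jog_arm:
  series:
    - {"hand": 0.43,"translation": [7.5,-23.5,25],"rot": [0,0,0]}
    - {"hand": 0.43,"translation": [7.5,-23.5,25],"rot": [0,0,0]}
    - {"hand": 0.43,"translation": [7,-23,25],"rot": [0,0,-4.4]}
    - {"hand": 0.43,"translation": [0,0,25],"rot": [0,0,0]}
    - {"hand": 0.43,"translation": [0,0,0],"rot": [0,0,0]}

```text
clock: 2.52
ee_pos: [0.4773, 0.2332, 0.0687]
ee_rot: [0.0, 0.987, 0.161, -0.004]
wrist_force: [-1.7, -0.9, -0.6]
width: 0.57
grip_force: 0.0
```

```bash
python3 -c "
from h import *
go(.481,.2355,.012,.32)
t=r.get_image('top');s=r.get_image('side')
z=lambda im,x,y,w,h,k:cv2.resize(im[y:y+h,x:x+w],None,fx=k,fy=k,interpolation=cv2.INTER_CUBIC)
cv2.imwrite('pics/g1.png',np.hstack([z(t,190,200,100,100,4),z(s,175,150,100,100,4)])[:,:,::-1])"
```

```text
t 2.52 tcp [477.3 233.2  68.7] yaw 0.3235 shift [ 4.7 -1.  56.7] rot [-0.05  0.43  0.2 ]
```

View pics/g1.png

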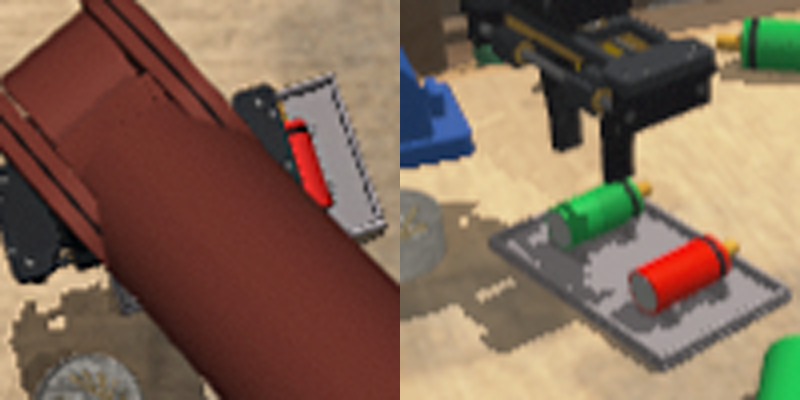

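The view shows the fingers straddling the green cell, with the near fingertip at (617,180) in the side crop and the red cell clear. I'll descend and grip.

>>> jog_arm:
  series:
    - {"hand": 0.43,"translation": [4.5,-1,15],"rot": [0,0.4,0]}
    - {"hand": 0.43,"translation": [0,0,20],"rot": [0,0,0]}
    - {"hand": 0.43,"translation": [0,0,20],"rot": [0,0,0]}
    - {"hand": 0.43,"translation": [0,0,0],"rot": [0,0,0]}
    - {"hand": 0.43,"translation": [0,0,0],"rot": [0,0,0]}

```text
clock: 3.03
ee_pos: [0.4855, 0.2349, 0.0196]
ee_rot: [-0.0, 0.987, 0.159, 0.004]
wrist_force: [-0.9, -0.6, -0.2]
width: 0.57
grip_force: 0.3
```

```bash
python3 -c "
from h import *
go(.481,.2355,.012,.32)"
```

```text
t 3.03 tcp [485.5 234.9  19.6] yaw 0.319 shift [-4.2 -2.   7.6] rot [ 0.03 -0.41 -0.06]
```

>>> jog_arm:
  series:
    - {"hand": 0.43,"translation": [-4,-2,7],"rot": [0,-0.4,0]}
    - {"hand": 0.43,"translation": [0,0,0],"rot": [0,0,0]}
    - {"hand": 0.7,"translation": [0,0,0],"rot": [0,0,0]}
    - {"hand": 0.7,"translation": [0,0,0],"rot": [0,0,0]}
    - {"hand": 0.7,"translation": [0,0,0],"rot": [0,0,0]}
    - {"hand": 0.7,"translation": [0,0,0],"rot": [0,0,0]}
  force: 40

```text
clock: 3.53
ee_pos: [0.4808, 0.2374, 0.012]
ee_rot: [-0.001, 0.987, 0.16, 0.001]
wrist_force: [-0.4, 2.5, 1.6]
width: 0.38
grip_force: 39.9
```

```bash
python3 -c "
from h import *
go(.481,.2355,.012,.32);print(r.observe()['grip_force'],r.observe()['width'])"
```

```text
t 3.53 tcp [480.8 237.4  12. ] yaw 0.321 shift [-0.4  1.9 -0. ] rot [-0.07 -0.08  0.06]
39.89484429359436 0.38023563272903027
```

>>> jog_arm:
  series:
    - {"hand": 0.5,"translation": [0,0,0],"rot": [0,0,0]}
    - {"hand": 0.5,"translation": [0,0,0],"rot": [0,0,0]}
    - {"hand": 0.5,"translation": [5,-1.5,0],"rot": [0,0,0]}
    - {"hand": 0.5,"translation": [0,0,0],"rot": [0,0,0]}
    - {"hand": 0.7,"translation": [0,0,0],"rot": [0,0,0]}
    - {"hand": 0.7,"translation": [0,0,0],"rot": [0,0,0]}
    - {"hand": 0.7,"translation": [0,0,0],"rot": [0,0,0]}
    - {"hand": 0.7,"translation": [0,0,0],"rot": [0,0,0]}
  force: 45

```text
clock: 4.2
ee_pos: [0.4842, 0.2389, 0.0112]
ee_rot: [0.0, 0.987, 0.16, -0.001]
wrist_force: [-3.1, -1.7, 4.7]
width: 0.384
grip_force: 46.4
```

>>> jog_arm:
  series:
    - {"hand": 0.7,"translation": [0,0,-10],"rot": [0,0,0]}
    - {"hand": 0.7,"translation": [0,0,-20],"rot": [0,0,0]}
    - {"hand": 0.7,"translation": [0,0,-30],"rot": [0,0,0]}
    - {"hand": 0.7,"translation": [0,0,-30],"rot": [0,0,0]}
    - {"hand": 0.7,"translation": [0,0,-30],"rot": [0,0,0]}
    - {"hand": 0.7,"translation": [0,0,-30],"rot": [0,0,0]}
    - {"hand": 0.7,"translation": [0,0,-10],"rot": [0,0,0]}
    - {"hand": 0.7,"translation": [0,0,0],"rot": [0,0,0]}

```text
clock: 4.87
ee_pos: [0.4867, 0.2402, 0.1747]
ee_rot: [-0.0, 0.987, 0.159, 0.003]
wrist_force: [0.4, 1.0, -0.7]
width: 0.379
grip_force: 44.9
```

```bash
python3 -c "
from h import *
go(.52,-.196,.17,.153);print(r.observe()['grip_force'],r.observe()['width'])"
```

```text
t 4.87 tcp [486.7 240.2 174.7] yaw 0.3201 shift [-105.6  424.5    4.1] rot [-0.02 -0.35  9.58]
44.91440534591675 0.3786530959773009
```

>>> jog_arm:
  series:
    - {"hand": 0.7,"translation": [-8,32.5,0],"rot": [0,0,0]}
    - {"hand": 0.7,"translation": [-8,32.5,0],"rot": [0,0,0]}
    - {"hand": 0.7,"translation": [-8,32.5,0],"rot": [0,0,0]}
    - {"hand": 0.7,"translation": [-8,32.5,0],"rot": [0,0,0]}
    - {"hand": 0.7,"translation": [-8,32.5,0],"rot": [0,0,0]}
    - {"hand": 0.7,"translation": [-8,32.5,0],"rot": [0,0,0]}
    - {"hand": 0.7,"translation": [-8,32.5,0],"rot": [0,0,0]}
    - {"hand": 0.7,"translation": [-8,32.5,0],"rot": [0,0,0]}

```text
clock: 5.53
ee_pos: [0.5051, -0.0296, 0.1698]
ee_rot: [-0.0, 0.987, 0.159, -0.001]
wrist_force: [0.8, 0.4, -1.5]
width: 0.379
grip_force: 44.9
```

>>> jog_arm:
  series:
    - {"hand": 0.7,"translation": [-8,32.5,0],"rot": [0,0,0]}
    - {"hand": 0.7,"translation": [-8,32.5,0],"rot": [0,0,0]}
    - {"hand": 0.7,"translation": [-8,32.5,0],"rot": [0,0,0]}
    - {"hand": 0.7,"translation": [-8,32.5,0],"rot": [0,0,0]}
    - {"hand": 0.7,"translation": [-8,32.5,0],"rot": [0,0,0]}
    - {"hand": 0.7,"translation": [0,0,0],"rot": [0,0,4.8]}
    - {"hand": 0.7,"translation": [0,0,0],"rot": [0,0,4.8]}
    - {"hand": 0.7,"translation": [0,0,0],"rot": [0,0,0]}

```text
clock: 6.2
ee_pos: [0.5183, -0.195, 0.1694]
ee_rot: [-0.001, 0.997, 0.074, -0.001]
wrist_force: [-0.7, 0.2, -0.7]
width: 0.38
grip_force: 44.9
```

>>> jog_arm:
  series:
    - {"hand": 0.7,"translation": [0,0,0],"rot": [0,0,0]}
    - {"hand": 0.7,"translation": [0,0,0],"rot": [0,0,0]}

```text
clock: 6.37
ee_pos: [0.5189, -0.1939, 0.1705]
ee_rot: [-0.0, 0.997, 0.078, -0.001]
wrist_force: [0.4, -0.2, -1.4]
width: 0.383
grip_force: 44.9
```

```bash
python3 -c "
from h import *
go(.52,-.196,.17,.153)
t=r.get_image('top');s=r.get_image('side')
cv2.imwrite('pics/top2.png',t[:,:,::-1]);cv2.imwrite('pics/side2.png',s[:,:,::-1])
z=lambda im,x,y,w,h,k:cv2.resize(im[y:y+h,x:x+w],None,fx=k,fy=k,interpolation=cv2.INTER_CUBIC)
cv2.imwrite('pics/b1.png',z(s,230,200,150,140,4)[:,:,::-1])"
```

```text
t 6.37 tcp [ 518.9 -193.9  170.5] yaw 0.1565 shift [0.7 2.2 0.5] rot [-0.03  0.06  0.2 ]
```

View pics/b1.png

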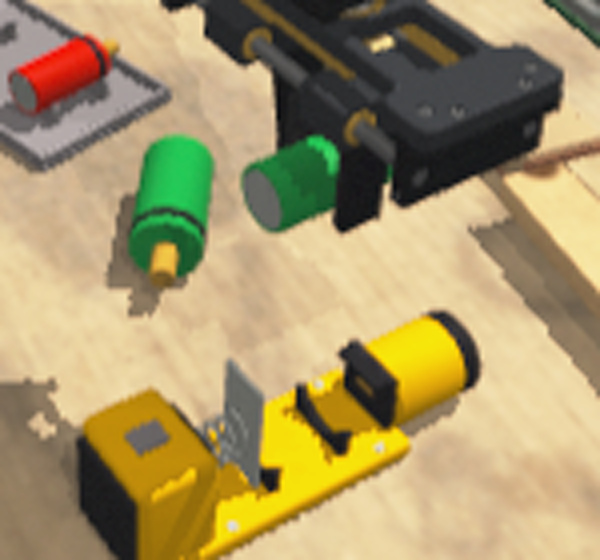

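The side crop shows the cell held level, with its flat end centred at about (262,201), and the lamp free below. I'll work out where the cell sits in the hand.

```bash
python3 - <<'E'
from h import *
s=r.observe();R=Ro.from_quat(np.roll(s["ee_rot"],-1));p=np.array(s["ee_pos"])
o=np.array([230+262.5/4-.5,200+201.5/4-.5])
q=least_squares(lambda q:proj("side",p+R.apply([q[0],0,q[1]]))[0]-o,[-.03,-.01]);print(q.x*1e3,q.fun)
q=least_squares(lambda q:proj("side",p+R.apply([q[0],0,-.015]))[0]-o,[-.03]);print(q.x*1e3,q.fun)
# finger tip (outer lower left corner) check
P=p+R.apply(np.array([[x,y,0] for x in(-.0095,.0095) for y in(.017,.03)]));print((proj("side",P)-[230,200])*4)
E
```

```text
[-36.27855033 -12.70674761] [0. 0.]
[-37.16779635] [-0.34640762 -0.81713829]
[[329.09891797 221.1931097 ]
 [347.0003134  237.33082998]
 [361.78348477 206.64351171]
 [379.87930457 222.3845969 ]]
```

>>> jog_arm:
  series:
    - {"hand": 0.7,"translation": [1,2.5,25],"rot": [0,0,0.2]}
    - {"hand": 0.7,"translation": [0,0,30],"rot": [0,0,0]}
    - {"hand": 0.7,"translation": [0,0,30],"rot": [0,0,0]}
    - {"hand": 0.7,"translation": [0,0,22],"rot": [0,0,0]}
    - {"hand": 0.7,"translation": [0,0,10],"rot": [0,0,0]}
    - {"hand": 0.7,"translation": [0,0,0],"rot": [0,0,0]}
    - {"hand": 0.7,"translation": [0,0,0],"rot": [0,0,0]}
    - {"hand": 0.7,"translation": [0,0,0],"rot": [0,0,0]}

```text
clock: 7.13
ee_pos: [0.5219, -0.197, 0.056]
ee_rot: [0.001, 0.997, 0.075, 0.001]
wrist_force: [0.3, 0.1, -0.8]
width: 0.382
grip_force: 44.9
```

```bash
python3 -c "
from h import *
go(.5201,-.1963,.0515,.153);print(r.observe()['wrist_force'])
t=r.get_image('top');s=r.get_image('side')
z=lambda im,x,y,w,h,k:cv2.resize(im[y:y+h,x:x+w],None,fx=k,fy=k,interpolation=cv2.INTER_CUBIC)
cv2.imwrite('pics/b2.png',z(s,240,240,130,105,6)[:,:,::-1])"
```

```text
t 7.13 tcp [ 521.9 -197.    56. ] yaw 0.1501 shift [-1.6 -0.9  4.5] rot [ 0.07 -0.12 -0.17]
[ 0.34389514  0.13640642 -0.80719123]
```

View pics/b2.png

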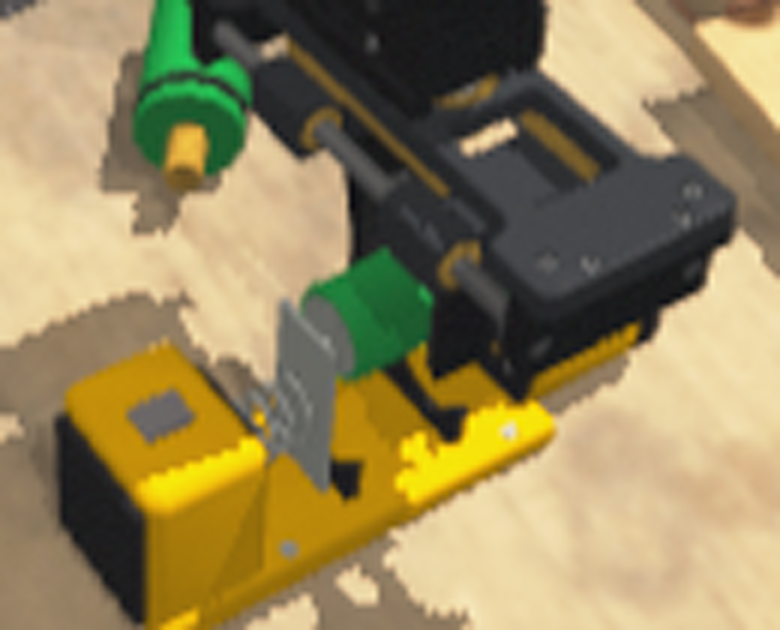

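The crop shows the cell's flat end, ellipse x 303..355 and y 280..378, just in front of the plate. The plate's top corners are at (282,298) and (335,355). I'll check this against the model.

```bash
python3 -c "
from h import *
s=r.observe();R=Ro.from_quat(np.roll(s['ee_rot'],-1));p=np.array(s['ee_pos'])
c=lambda P:((proj('side',P)-[240,240]+.5)*6-.5).round(0).tolist()
f=p+R.apply(np.c_[0*a-.0365,.017*np.cos(a),-.014+.017*np.sin(a)]);q=np.array(c(f));print(q.min(0),q.max(0))
print(c(pl([.5058,-.1985,.153,.034],[(-28,15,46),(-28,-15,46),(-28,-15,-20)])))
B=Ro.from_euler('z',.153);print('cell in bay',(B.inv().apply(p+R.apply([-.0045,0,-.0145])-[.5058,-.1985,.034])*1e3).round(1))"
```

```text
[299. 285.] [359. 384.]
[[283.0, 291.0], [336.0, 349.0], [328.0, 488.0]]
cell in bay [11.5 -1.  36.5]
```

>>> jog_arm:
  series:
    - {"hand": 0.7,"translation": [0,-0.8,4],"rot": [0,0,-0.2]}
    - {"hand": 0.7,"translation": [-5,0,0],"rot": [0,0,0]}
    - {"hand": 0.7,"translation": [-5,0,0],"rot": [0,0,0]}
    - {"hand": 0.7,"translation": [-5,0,0],"rot": [0,0,0]}
    - {"hand": 0.7,"translation": [0,0,0],"rot": [0,0,0]}
    - {"hand": 0.7,"translation": [0,0,0],"rot": [0,0,0]}

```text
clock: 7.73
ee_pos: [0.506, -0.1982, 0.0507]
ee_rot: [0.0, 0.997, 0.076, 0.001]
wrist_force: [5.5, 2.1, -2.2]
width: 0.38
grip_force: 44.9
```

>>> jog_arm:
  series:
    - {"hand": 0.7,"translation": [-4,0,0],"rot": [0,0,0]}
    - {"hand": 0.7,"translation": [-3,0,0],"rot": [0,0,0]}
    - {"hand": 0.7,"translation": [0,0,0],"rot": [0,0,0]}
    - {"hand": 0.7,"translation": [0,0,0],"rot": [0,0,0]}
    - {"hand": 0.7,"translation": [0,0,0],"rot": [0,0,0]}

```text
clock: 8.15
ee_pos: [0.4999, -0.1991, 0.0507]
ee_rot: [0.0, 0.997, 0.077, 0.001]
wrist_force: [6.9, 1.3, -2.3]
width: 0.381
grip_force: 44.9
```

```bash
cat >>h.py <<'E'
def cb():
    s=r.observe();R=Ro.from_quat(np.roll(s['ee_rot'],-1));p=np.array(s['ee_pos']);B=Ro.from_euler('z',.153)
    print('cell in bay',(B.inv().apply(p+R.apply([-.0045,0,-.0145])-[.5058,-.1985,.034])*1e3).round(1),'F',B.inv().apply(s['wrist_force']).round(1),s['clock'])
E
python3 -c "
from h import *
go(.5201,-.1963,.0515,.153);cb()"
```

```text
t 8.15 tcp [ 499.9 -199.1   50.7] yaw 0.1534 shift [20.4  0.4 -0.8] rot [ 0.01 -0.11  0.02]
cell in bay [-10.5   0.4  31.2] F [ 7.   0.2 -2.3] 8.15
```

>>> jog_arm:
  series:
    - {"hand": 0.7,"translation": [0,0,5],"rot": [0,0,0]}
    - {"hand": 0.7,"translation": [0,0,5],"rot": [0,0,0]}
    - {"hand": 0.7,"translation": [0,0,3],"rot": [0,0,0]}
    - {"hand": 0.7,"translation": [0,0,2],"rot": [0,0,0]}
    - {"hand": 0.7,"translation": [0,0,0],"rot": [0,0,0]}
    - {"hand": 0.7,"translation": [0,0,0],"rot": [0,0,0]}

```text
clock: 8.65
ee_pos: [0.5003, -0.1994, 0.036]
ee_rot: [0.0, 0.997, 0.077, 0.001]
wrist_force: [5.1, 1.6, -0.5]
width: 0.374
grip_force: 44.9
```

```bash
python3 -c "
from h import *
go(.5201,-.1963,.0515,.153);cb()
s=r.get_image('side')
z=lambda im,x,y,w,h,k:cv2.resize(im[y:y+h,x:x+w],None,fx=k,fy=k,interpolation=cv2.INTER_CUBIC)
cv2.imwrite('pics/b3.png',z(s,240,240,130,105,6)[:,:,::-1])"
```

```text
t 8.65 tcp [ 500.3 -199.4   36. ] yaw 0.1534 shift [ 20.1  -0.  -15.4] rot [ 0.05 -0.14  0.02]
cell in bay [-10.1  -0.1  16.5] F [ 5.2  0.8 -0.5] 8.65
```

View pics/b3.png

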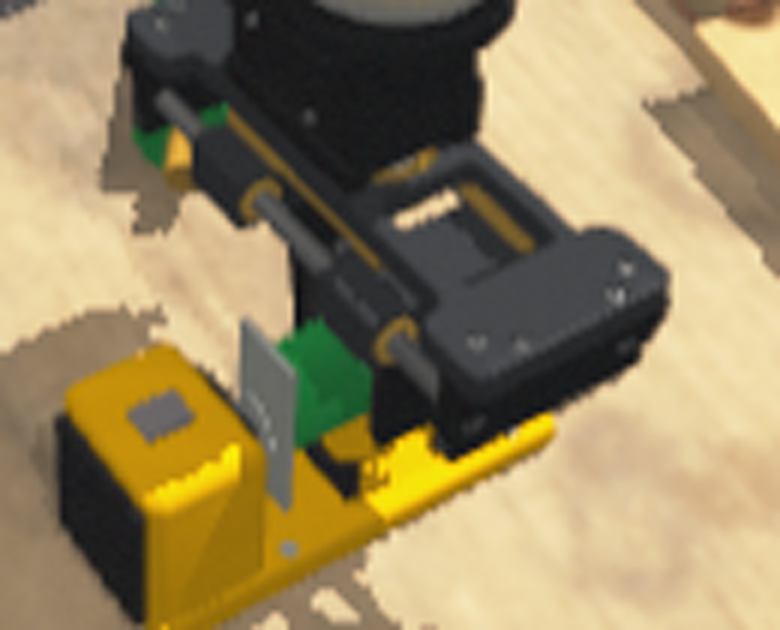

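The plate's top corners moved from (282,298) to (242,320). That is about 14 mm of push-back, so the cell is near x -10 as planned and there's no lip contact. I'll continue down.

>>> jog_arm:
  series:
    - {"hand": 0.7,"translation": [0,0,4],"rot": [0,0,0]}
    - {"hand": 0.7,"translation": [0,0,4],"rot": [0,0,0]}
    - {"hand": 0.7,"translation": [0,0,3],"rot": [0,0,0]}
    - {"hand": 0.7,"translation": [0,0,2],"rot": [0,0,0]}
    - {"hand": 0.7,"translation": [0,0,0],"rot": [0,0,0]}
    - {"hand": 0.7,"translation": [0,0,0],"rot": [0,0,0]}

```text
clock: 9.2
ee_pos: [0.5004, -0.1996, 0.023]
ee_rot: [0.0, 0.997, 0.077, 0.001]
wrist_force: [5.5, -0.1, 0.1]
width: 0.377
grip_force: 44.9
```

```bash
python3 -c "
from h import *
cb()"
```

```text
cell in bay [-10.1  -0.2   3.5] F [ 5.4 -1.   0.1] 9.2
```

>>> jog_arm:
  series:
    - {"hand": 0.7,"translation": [0,0,1.5],"rot": [0,0,0]}
    - {"hand": 0.7,"translation": [0,0,1],"rot": [0,0,0]}
    - {"hand": 0.7,"translation": [0,0,0],"rot": [0,0,0]}
    - {"hand": 0.7,"translation": [0,0,0],"rot": [0,0,0]}

```text
clock: 9.53
ee_pos: [0.5005, -0.1996, 0.0208]
ee_rot: [0.001, 0.997, 0.077, 0.002]
wrist_force: [5.2, 0.8, 1.2]
width: 0.378
grip_force: 44.9
```

```bash
python3 -c "
from h import *
cb()"
```

```text
cell in bay [-9.9 -0.3  1.3] F [5.2 0.1 1.2] 9.5333
```

>>> jog_arm:
  series:
    - {"hand": 0.7,"translation": [0,0,1],"rot": [0,0,0]}
    - {"hand": 0.7,"translation": [0,0,0],"rot": [0,0,0]}
    - {"hand": 0.7,"translation": [0,0,0],"rot": [0,0,0]}

```text
clock: 9.78
ee_pos: [0.5006, -0.1996, 0.0198]
ee_rot: [0.001, 0.997, 0.077, 0.002]
wrist_force: [5.1, 0.7, 1.3]
width: 0.376
grip_force: 44.9
```

```bash
python3 -c "
from h import *
cb()"
```

```text
cell in bay [-9.9 -0.3  0.3] F [ 5.2 -0.   1.3] 9.7833
```

>>> jog_arm:
  series:
    - {"hand": 0.7,"translation": [0,0,1],"rot": [0,0,0]}
    - {"hand": 0.7,"translation": [0,0,0],"rot": [0,0,0]}
    - {"hand": 0.7,"translation": [0,0,0],"rot": [0,0,0]}

```text
clock: 10.03
ee_pos: [0.5006, -0.1997, 0.0188]
ee_rot: [0.001, 0.997, 0.077, 0.002]
wrist_force: [5.8, 0.5, 0.0]
width: 0.384
grip_force: 44.9
```

```bash
python3 -c "
from h import *
cb()"
```

```text
cell in bay [-9.9 -0.3 -0.7] F [ 5.8 -0.4  0. ] 10.0333
```

>>> jog_arm:
  series:
    - {"hand": 0.7,"translation": [0,0,0.7],"rot": [0,0,0]}
    - {"hand": 0.7,"translation": [0,0,0],"rot": [0,0,0]}
    - {"hand": 0.7,"translation": [3,0,0],"rot": [0,0,0]}
    - {"hand": 0.7,"translation": [3,0,0],"rot": [0,0,0]}
    - {"hand": 0.7,"translation": [2,0,0],"rot": [0,0,0]}
    - {"hand": 0.7,"translation": [0,0,0],"rot": [0,0,0]}
    - {"hand": 0.7,"translation": [0,0,0],"rot": [0,0,0]}

```text
clock: 10.62
ee_pos: [0.5057, -0.1992, 0.0181]
ee_rot: [0.001, 0.997, 0.076, -0.001]
wrist_force: [-5.9, -0.4, 15.1]
width: 0.382
grip_force: 44.8
```

```bash
python3 -c "
from h import *
cb()"
```

```text
cell in bay [-4.7 -0.6 -1.4] F [-5.9  0.5 15.1] 10.6167
```

>>> jog_arm:
  series:
    - {"hand": 0.7,"translation": [0,0,-0.7],"rot": [0,0,0]}
    - {"hand": 0.7,"translation": [0,0,0],"rot": [0,0,0]}
    - {"hand": 0.7,"translation": [0,0,0],"rot": [0,0,0]}

```text
clock: 10.87
ee_pos: [0.5066, -0.1989, 0.0183]
ee_rot: [0.0, 0.997, 0.076, -0.0]
wrist_force: [-1.4, -0.1, 6.3]
width: 0.38
grip_force: 44.9
```

```bash
python3 -c "
from h import *
cb();go(.506,-.199,.018,.153)
s=r.get_image('side')
z=lambda im,x,y,w,h,k:cv2.resize(im[y:y+h,x:x+w],None,fx=k,fy=k,interpolation=cv2.INTER_CUBIC)
cv2.imwrite('pics/b4.png',z(s,240,240,130,105,6)[:,:,::-1])"
```

```text
cell in bay [-3.8 -0.5 -1.2] F [-1.4  0.1  6.3] 10.8667
t 10.87 tcp [ 506.6 -198.9   18.3] yaw 0.1523 shift [-0.6  0.   0.3] rot [ 0.05  0.02 -0.04]
```

View pics/b4.png

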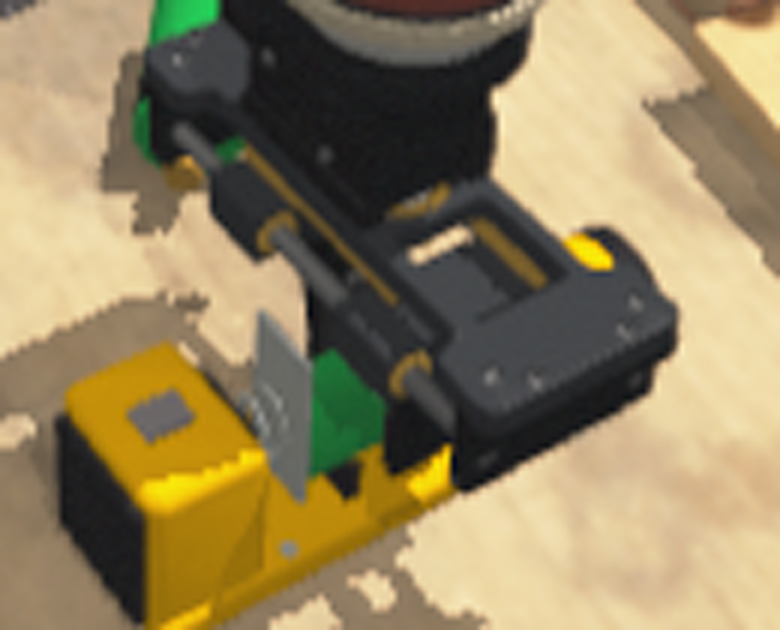

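>>> jog_arm:
  series:
    - {"hand": 0.7,"translation": [0,0,-0.4],"rot": [0,0,0]}
    - {"hand": 0.7,"translation": [1,0,0],"rot": [0,0,0]}
    - {"hand": 0.7,"translation": [1,0,0],"rot": [0,0,0]}
    - {"hand": 0.7,"translation": [0,0,0],"rot": [0,0,0]}
    - {"hand": 0.7,"translation": [0,0,0],"rot": [0,0,0]}

```text
clock: 11.33
ee_pos: [0.5089, -0.1984, 0.0184]
ee_rot: [0.0, 0.997, 0.076, 0.0]
wrist_force: [0.9, -3.8, 3.9]
width: 0.381
grip_force: 44.9
```

```bash
python3 -c "
from h import *
cb()"
```

```text
cell in bay [-1.4 -0.4 -1.1] F [ 0.3 -3.9  3.9] 11.3333
```

>>> jog_arm:
  series:
    - {"hand": 0.7,"translation": [1,0,0],"rot": [0,0,0]}
    - {"hand": 0.7,"translation": [0,0,0],"rot": [0,0,0]}
    - {"hand": 0.45,"translation": [0,0,0],"rot": [0,0,0]}
    - {"hand": 0.45,"translation": [0,0,0],"rot": [0,0,0]}
    - {"hand": 0.45,"translation": [0,0,0],"rot": [0,0,0]}

```text
clock: 11.75
ee_pos: [0.5091, -0.1967, 0.0176]
ee_rot: [-0.001, 0.997, 0.077, -0.001]
wrist_force: [-0.5, 0.4, -0.7]
width: 0.51
grip_force: 0.0
```

```bash
python3 -c "
from h import *
cb();print(r.observe()['width'])"
```

```text
cell in bay [-1.   1.3 -1.9] F [-0.5  0.5 -0.7] 11.75
0.5102603317048168
```

>>> jog_arm:
  series:
    - {"hand": 0.43,"translation": [0,0,-5],"rot": [0,0,0]}
    - {"hand": 0.43,"translation": [0,0,-15],"rot": [0,0,0]}
    - {"hand": 0.43,"translation": [0,0,-25],"rot": [0,0,0]}
    - {"hand": 0.43,"translation": [0,0,-30],"rot": [0,0,0]}
    - {"hand": 0.43,"translation": [0,0,-35],"rot": [0,0,0]}
    - {"hand": 0.43,"translation": [0,0,-35],"rot": [0,0,0]}
    - {"hand": 0.43,"translation": [0,-30,-15],"rot": [0,0,0]}
    - {"hand": 0.43,"translation": [0,-30,0],"rot": [0,0,0]}

```text
clock: 12.42
ee_pos: [0.5024, -0.139, 0.1826]
ee_rot: [0.001, 0.997, 0.075, 0.003]
wrist_force: [0.5, 1.2, -0.1]
width: 0.569
grip_force: 0.0
```

>>> jog_arm:
  series:
    - {"hand": 0.43,"translation": [0,-35,0],"rot": [0,0,0]}
    - {"hand": 0.43,"translation": [0,-35,0],"rot": [0,0,0]}
    - {"hand": 0.43,"translation": [0,-35,0],"rot": [0,0,0]}
    - {"hand": 0.43,"translation": [0,-20,0],"rot": [0,0,0]}
    - {"hand": 0.43,"translation": [0,0,0],"rot": [0,0,0]}
    - {"hand": 0.43,"translation": [0,0,0],"rot": [0,0,0]}

```text
clock: 12.92
ee_pos: [0.4812, -0.0135, 0.1785]
ee_rot: [0.0, 0.997, 0.078, 0.0]
wrist_force: [-0.7, -0.9, -0.1]
width: 0.568
grip_force: 0.0
```

```bash
python3 -c "
from h import *
go(.5,0,.15,.15)
s=r.get_image('side');t=r.get_image('top')
z=lambda im,x,y,w,h,k:cv2.resize(im[y:y+h,x:x+w],None,fx=k,fy=k,interpolation=cv2.INTER_CUBIC)
cv2.imwrite('pics/b5.png',np.hstack([z(s,245,265,110,80,4.3),cv2.resize(z(t,365,200,45,90,3.8),(170,344))])[:,:,::-1])"
```

```text
t 12.92 tcp [481.2 -13.5 178.5] yaw 0.1562 shift [ 20.7 -10.4  28.5] rot [ 0.02 -0.01  0.35]
```

View pics/b5.png

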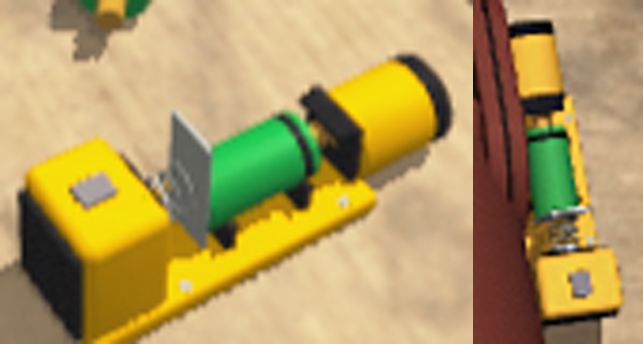

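The view shows the cell seated in the bay with its nose under the lip. The plate's top corners are at (173,112) and (212,148), about 4 to 5 mm pushed back, and the hand is clear. I'll hand in.

```bash
python3 -c "
from station import r
print(r.sign_off())"
```

```text
the job is handed in; nothing more can be done
None
```

I fitted the green cell in the lamp's bay, nose under the lip and released, left the red cell in the tray, and handed the job in at about 13 s; sign-off returned no verdict.

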